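Shut the igniter's battery box and hold it to its spring plate for screwing

TASK

Press the sprung-open cover of the grey battery box down until its catch snaps and keeps it shut. Then stand the box in front of the bracket's spring-backed plate, flange flat on the plate with their side edges lined up and the box still standing level on the board, and push it until the plate has gone back about half of its 24 mm travel (about 11 N). Finish holding that steady push, without letting go, so that I can drive the screws; never ram the plate against its stop, and leave the other things where they are.

Things in the scene. Friction and masses are not known exactly. Their poses are not given: they have to be found in the camera images.
- battery_box: igniter's battery box, loose, plain grey plastic, 0.4 kg, 90 long (x) x 56 wide (y) x 50 high when shut (walls 44 high), walls 3 thick. Origin: centre of the underside; x points to the end with the mounting flange, z up. Its cover is hinged along the top of that same end and starts sprung open, two cells visible inside. Stands on a wooden board whose top is 18 above the stove. Sizes in mm
- box_center (a point): point in the middle of the battery box, 23 above its underside; axes as the box's. Sizes in mm
- flange_face (a point): middle of the flange's outer face (the flat +x end of the box), 45 from the box's centre along its x, 25 above its underside; axes as the box's. The flange is an upright strip 84 wide (y), 4 thick, from 1 to 35 above the underside, with a screw hole in each ear that stands out beside the box. Sizes in mm
- cover (a joint): the box's cover: 0 = shut, 0.5 rad = open (start). A weak spring holds it up; at about 0.15 rad it meets a spring catch and takes 8 to 14 N near its free end to snap past; push on down to 0: the catch then holds it at about 0.015 rad. Hinge line parallel to the box's y, 42 mm from the centre towards the flange, 47 mm above the underside; cover 85 long, 56 wide, 4 thick (mm)
- cover_press (a point): ribbed pressing place on top of the cover, 62 from the hinge line towards the free end, on the middle line; when shut it lies 20 from the box's centre, away from the flange, and 50 above its underside. Moves with the cover. Sizes in mm
- bracket: steel mounting bracket fixed on the board: an upright 100 wide (y) and 66 high, its foot behind it. On pins 33 mm before the upright it carries the spring-backed plate, which looks along the bracket's -x, towards the robot; the board under the plate is clear. Origin: board level, below the middle of the plate's resting face; z up. Place and yaw differ from run to run. Sizes in mm
- plate_face (a point): middle of the spring-backed plate's front face, 25 above the board (level with flange_face when the box stands there); x points into the plate (pressing direction), y along it. The plate is 84 wide (as the flange), 6 thick, from 9 to 57 above the board, with two screw holes matching the flange's. Moves with the plate. Sizes in mm
- plate (a joint): how far the plate is pushed back, in m: 0 = resting, 0.024 = hard stop. Spring 0.9 N per mm without preload, so about 0.012 at 11 N; let go, it pushes the box back out
- spice_jar: bystander: upright round glass spice jar with dark lid, 41 dia x 105 high (mm); origin at the centre of its underside
- tumbler: bystander: empty steel tumbler, 66 dia x 90 high (mm); origin at the centre of its underside
- garlic: bystander: garlic bulb, about 50 across and 51 high (mm); origin at the centre of its underside
- match_box: bystander: flat matchbox, 36 x 54 x 15, lying beside the bracket on its +y side (mm); origin at the centre of its underside
- fish_tin: bystander: low round tin, 86 dia x 40 high (mm); origin at the centre of its underside
- teaspoon: bystander: steel teaspoon, 130 long, 27 wide, 11 high (mm); origin under its middle
- screwdriver: bystander: screwdriver for the person who will fasten the box, 170 long, 26 high, lying roughly along x (mm); origin under its middle

How it is judged:
By the outcome, as a careful person would: the job done as asked, in the order asked, and still so for the second after the job is handed in, while the arm keeps its last pose, push and grip.
It also fails if it takes over 48 s, if anything falls off the work surface, if the arm or the gripper's body presses on something with over 40 N, if the wrist force passes 120 N, or if a joint passes its speed limit or range.

ROBOT

A 6-joint arm with a two-finger parallel gripper is mounted at the origin on a cart in front of the work surface, level with it; the furniture and walls round the work are solid. World frame = base frame: x ahead of the robot, y to its left, z up, the work surface at z = 0. Lengths are in mm, angles in degrees, forces in N, time in s.
With the tool pointing down it reaches from about 350 to 875 mm from the base axis. Payload 4.2 kg.
Tool frame: the origin (TCP) lies on the centre line of the jaws, within the pads' length; the fingertips stand 8 mm ahead of it and the grasp point (between the pads) lies 11 mm behind it; z points along the fingers, y is the line along which they close (so a half turn about z gives the same grasp; the last joint's range is limited). The gripper opens to 85 mm and grips with 20 to 120 N. Pads are 22 mm wide; open, the fingers measure 114 mm over their backs; the gripper's body (76 mm by 85 mm) begins 54 mm behind the grasp point. The pads swing forward as they close: fully open they stand 13 mm farther back than shut.
Start: joints at [-58.808, 22.042, 0.453, 0, -68.411, -14.817], TCP at [176.219, -599.622, 239.312] pointing down, gripper open.
Joint ranges: [-179.83, 179.83], [-69.29, 118.12], [-61.27, 80.66], [-181.25, 117.63], [-171.15, -9.14], [-177.46, 177.46]. Speed limits (degrees/s): [159.86, 159.86, 180, 180, 180, 180].

INTERFACE

Orientations are given as a 3x3 rotation matrix whose columns are the frame's x, y, z axes.
In Python, from rig import get_state, grab_frame, camera_params, manip gives the robot as it stands. The module is installed in compiled form; this text tells all that it offers.
- The arm moves only by the tool drive_tool, never from a script. Its argument "rows" is a list of rows, each a list of 3 entries, a list of its own where there are three numbers: the shift along the tool's x, y, z in cm, then the turn, a rotation vector about the tool's x, y, z in rad, then the gripper's target within -1 to 1 (shut at 1, half-way at 0, fully open at -1). A call has 1 to 10 rows; each row shifts and turns the commanded pose from where the row before left it, along the tool's axes as they then stand; what a row does not reach is not made up. A row lasts 1/12 s, in which the tool goes at most 41.7 mm and 7.16 degrees, less where a joint would pass 70% of its speed; a pose out of reach is approached as far as the arm can. A call with a gripper value outside its range is refused whole. The fingers move at their own pace and stop on an object; the grip force is fixed at half the most. Time passes only in rows, so rows that do not move let the fingers close. It gives the time, the measured TCP pose, the force, the opening and the grip force at its end, in the units of the state.
- get_state(): the state, without advancing time (a new reading comes with each control period).
- grab_frame(name): name is "scene" or "side" or "wrist"; returns (picture, depth): 400x640x3 uint8, blue, green, red; 400x640 float32, mm along the optical axis (not along the pixel's ray), 0 where there is no reading.
- camera_params(name): a dict with "fx", "fy", "cx", "cy" (pixels), "R" (3x3) and "t" (3): a world point X has camera coordinates R X + t. Camera axes: x right, y down, z forward; pixel columns grow to the right and rows downward; lengths in mm; the calibration is good to about 2 mm. A picture is of the moment at which its call begins: read the wrist's pose just before it. camera_params takes no time and is no camera call; for the wrist camera it gives the pose at the moment of the call.
- manip.hand_in(): hands the job in; it is judged then, once.
The state is a dict: "t": time; "joint_positions": joint angles; "qvel": joint speeds; "joint_torque": joint torques, N m; "ee_pos": TCP position; "orientation": TCP orientation; "contact_force": force on the tool from outside, world axes, zero at the start; "moment": the same for the moment, N m; "opening": finger opening in mm; "gripper_force": force on a finger pad.
Only numpy, scipy, OpenCV 4.12 (cv2) and the standard library are available. Lean on these libraries where they do the work, as an engineer would, in place of code of your own. Each camera call takes 0.05 s, during which the arm holds its last target. There are 200 camera calls.

## Working session

There is one attempt and no reset: what is moved stays moved. The work goes in short steps, Python scripts to look and compute and a tool call to move; the robot and the scene stay as the last step left them, time stands still between calls to the robot, and variables do not carry over. Pictures are saved under pics/ and viewed, at most 10 in all, crops included, and the job is handed in when it is done.

Besides the shell and the picture viewer there is one more tool, called by a JSON object that holds its "api" and its "payload". drive_tool: Moves the arm, as the interface text tells. Its arguments: {"type":"object","properties":{"rows":{"type":"array"}},"required":["rows"]}

```bash
mkdir -p pics
cat > h.py <<'E'
import numpy as np, cv2
from rig import get_state, grab_frame, camera_params, manip
def cloud(name):
    p=camera_params(name); im,d=grab_frame(name)
    R=np.array(p["R"]);t=np.array(p["t"])
    v,u=np.mgrid[0:400,0:640]
    C=np.stack([(u-p["cx"])/p["fx"]*d,(v-p["cy"])/p["fy"]*d,d],-1)
    W=(C-t)@R
    W[d==0]=np.nan
    return im,d,W
E
python3 - <<'E'
from h import *
for n in("scene","side"):
    im,d,W=cloud(n); cv2.imwrite(f"pics/{n}0.png",im); np.save(f"{n}0.npy",W)
    p=camera_params(n); print(n,-np.array(p["R"]).T@np.array(p["t"]),p["fx"])
s=get_state();print(s)
E
```

```text
scene [-81.83857033 565.42266671 763.20883991] 450.1391453289471
side [1352.08081182 -311.52369772  626.9845498 ] 470.19414002341745
{'t': 0.1, 'joint_positions': array([-5.88089012e+01,  2.20875053e+01,  3.87916562e-01, -2.63592133e-02,
       -6.84110499e+01, -1.48159065e+01]), 'qvel': array([-0.07196125, -0.08704757,  0.07412188,  0.08161792, -0.06041689,
        0.02973115]), 'joint_torque': array([ 2.44012972e-04, -3.93318844e+01,  1.88928884e+01,  4.19790789e+00,
       -2.61798399e-03,  1.05626910e-05]), 'ee_pos': array([ 176.07810978, -599.15943324,  238.31824849]), 'orientation': array([[-9.59483932e-01, -2.81762635e-01, -6.34095834e-04],
       [-2.81763337e-01,  9.59482106e-01,  1.87338477e-03],
       [ 8.05537757e-05,  1.97614755e-03, -9.99998044e-01]]), 'contact_force': array([ 0.90690747,  0.33971677, -0.1516404 ]), 'moment': array([ 0.05676571, -0.02265874,  0.01726624]), 'gripper_force': 0.0, 'opening': 85.62564164084249}
```

View pics/scene0.png

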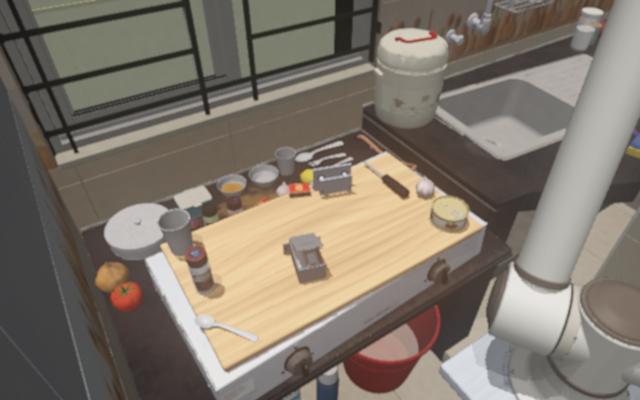

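View pics/side0.png

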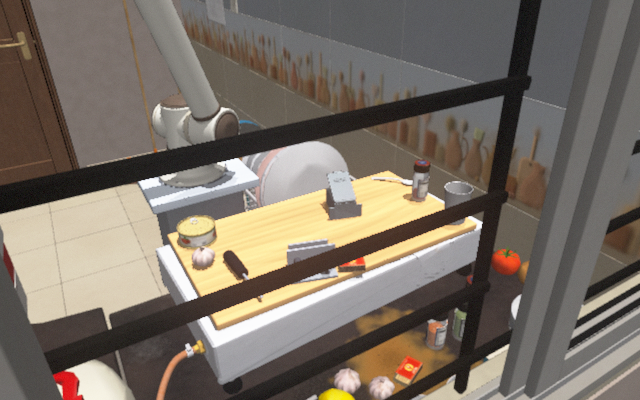

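The scene view shows the box at about (307,257) with its cover open, the bracket at (332,180), the matchbox at (299,190) and the screwdriver at (390,182). In the side view the box is at (342,195), with its flange facing that camera, and the bracket is at (312,260).

Run:
```python
from h import *
S=np.load("scene0.npy");D=np.load("side0.npy")
print("board",S[240,370],S[300,250],D[215,270])
def clus(W,r0,r1,c0,c1,zlo,zhi):
    P=W[r0:r1,c0:c1].reshape(-1,3);P=P[np.isfinite(P).all(1)]
    return P[(P[:,2]>zlo)&(P[:,2]<zhi)]
for n,W,b in(("boxS",S,(225,290,280,335)),("boxD",D,(165,225,318,366)),("brS",S,(155,200,305,360)),("brD",D,(235,285,282,345))):
    for zl,zh in((25,45),(45,60),(60,80),(80,120)):
        P=clus(W,*b,zl,zh)
        if len(P)>8:
            r=cv2.minAreaRect(P[:,:2].astype(np.float32)); print(n,zl,zh,len(P),np.round(P.min(0)),np.round(P.max(0)),[np.round(x,1) for x in r])
```

```text
board [450.95120951  88.6391714   18.82314896] [449.94320831 390.72168044  18.4916157 ] [401.26910818  79.79904151  19.58588898]
boxS 25 45 479 [415. 196.  25.] [520. 288.  45.] [array([464.3, 249.7]), array([83.9, 90.6]), np.float64(72.0)]
boxS 45 60 306 [415. 196.  45.] [520. 288.  60.] [array([464.5, 248.7]), array([83.3, 92.1]), np.float64(73.0)]
boxS 60 80 255 [415. 213.  60.] [515. 287.  80.] [array([464.9, 248.6]), array([56. , 91.8]), np.float64(73.0)]
boxS 80 120 364 [426. 217.  80.] [491. 284. 112.] [array([458.7, 251.1]), array([55.2, 60.5]), np.float64(73.5)]
boxD 25 45 269 [418. 195.  25.] [527. 275.  45.] [array([477.2, 251. ]), array([81.5, 94.9]), np.float64(63.9)]
boxD 45 60 221 [419. 194.  45.] [525. 276.  60.] [array([476.5, 251.2]), array([81.5, 96.3]), np.float64(64.1)]
boxD 60 80 285 [419. 209.  60.] [523. 268.  80.] [array([470.1, 247.4]), array([56.1, 98.4]), np.float64(73.6)]
boxD 80 120 466 [431. 217.  80.] [500. 282. 112.] [array([464.8, 249.2]), array([57.1, 62.7]), np.float64(72.9)]
brS 25 45 271 [609.  27.  25.] [691. 135.  45.] [array([637.6,  83.4]), array([118.9,  38.6]), np.float64(47.9)]
brS 45 60 237 [608.  10.  45.] [670. 107.  60.] [array([637.5,  62.5]), array([99. , 40.4]), np.float64(74.0)]
brS 60 80 478 [607.   9.  60.] [670. 107.  80.] [array([638. ,  62.3]), array([99.8, 40.5]), np.float64(72.0)]
brS 80 120 101 [636.  11.  80.] [673. 105.  87.] [array([654.6,  57.3]), array([98.4, 11.4]), np.float64(72.9)]
brD 25 45 103 [676.  15.  25.] [699. 117.  36.] [array([686.6,  65.9]), array([102.8,  23. ]), np.float64(87.4)]
brD 45 60 25 [644.   8.  53.] [657.  43.  60.] [array([652.8,  25.5]), array([35.7,  6.8]), np.float64(69.3)]
brD 60 80 528 [613.   8.  60.] [678. 105.  80.] [array([644.6,  58.2]), array([98.7, 53. ]), np.float64(82.0)]
brD 80 120 172 [643.   8.  80.] [680. 102.  87.] [array([660.9,  55.6]), array([98.9, 11. ]), np.float64(73.3)]
```

Run:
```python
import cv2
a=cv2.imread("pics/scene0.png");b=cv2.imread("pics/side0.png")
A=cv2.resize(a[160:290,270:350],None,fx=4,fy=4,interpolation=2)
B=cv2.resize(b[160:290,270:370],None,fx=4,fy=4,interpolation=2)
cv2.imwrite("pics/crop0.png",cv2.hconcat([A,B]))
```

```text
(no output)
```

View pics/crop0.png

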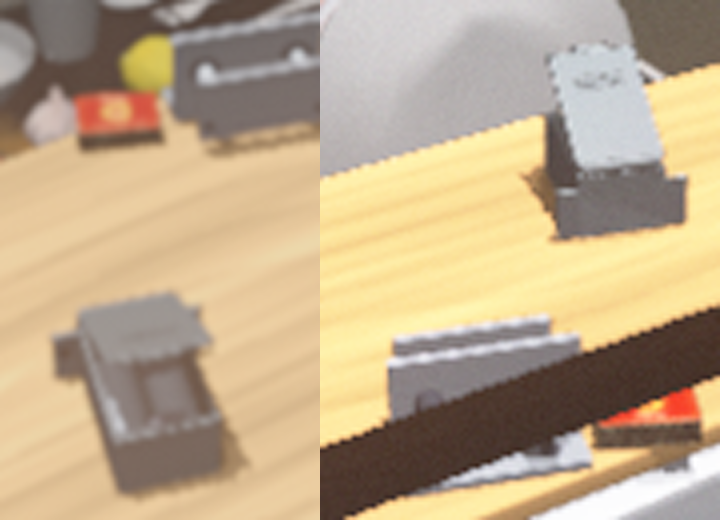

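{"api": "drive_tool", "payload": {"rows": [[[-2.4, 2.8, 0], [0, 0, 0], 1], [[-2.4, 2.8, 0], [0, 0, 0], 1], [[-2.4, 2.8, 0], [0, 0, 0], 1], [[-2.4, 2.8, 0], [0, 0, 0], 1], [[-2.4, 2.8, 0], [0, 0, 0], 1], [[-2.4, 2.8, 0], [0, 0, 0], 1], [[-2.4, 2.8, 0], [0, 0, 0], 1], [[-2.4, 2.8, 0], [0, 0, 0], 1], [[-2.4, 2.8, 0], [0, 0, 0], 1], [[-2.4, 2.8, 0], [0, 0, 0], 1]]}}

```text
t: 0.93
ee_pos: [327.5, -261.6, 239.2]
orientation: [[-0.96, -0.282, -0.0], [-0.282, 0.96, 0.0], [0.0, 0.0, -1.0]]
contact_force: [0.9, -0.3, -0.4]
opening: -0.0
gripper_force: 0.0
```

{"api": "drive_tool", "payload": {"rows": [[[-2.4, 2.8, 0], [0, 0, 0], 1], [[-2.4, 2.8, 0], [0, 0, 0], 1], [[-2.4, 2.8, 0], [0, 0, 0], 1], [[-1.6, 3.1, 0], [0, 0, 0], 1], [[-1.6, 3.1, 0], [0, 0, 0], 1], [[-1.6, 3.1, 0], [0, 0, 0], 1], [[-1.6, 3.1, 0], [0, 0, 0], 1], [[-1.6, 3.1, 0], [0, 0, 0], 1], [[-1.6, 3.1, 0], [0, 0, 0], 1], [[-1.6, 3.1, 0], [0, 0, 0], 1]]}}

```text
t: 1.77
ee_pos: [418.8, 79.1, 239.2]
orientation: [[-0.959, -0.282, -0.0], [-0.282, 0.959, 0.0], [0.0, 0.0, -1.0]]
contact_force: [1.2, -0.7, 1.1]
opening: -0.1
gripper_force: 0.0
```

{"api": "drive_tool", "payload": {"rows": [[[-1.6, 3.1, 0], [0, 0, 0], 1], [[0, 0, 0], [0, 0, 0.1], 1], [[0, 0, 0], [0, 0, 0.1], 1], [[0, 0, 0], [0, 0, 0.1], 1], [[0, 0, 0], [0, 0, 0.1], 1], [[0, 0, 0], [0, 0, 0.1], 1], [[0, 0, 0], [0, 0, 0.08], 1], [[0, 0, 0], [0, 0, 0], 1], [[0, 0, 0], [0, 0, 0], 1]]}}

```text
t: 2.52
ee_pos: [425.6, 111.5, 239.1]
orientation: [[-0.958, 0.288, -0.001], [0.288, 0.958, -0.0], [0.0, -0.0, -1.0]]
contact_force: [0.3, 1.1, -0.3]
opening: 0.0
gripper_force: 0.0
```

Run:
```python
from h import *
p=camera_params("wrist");R=np.array(p["R"]);print("cam",-R.T@np.array(p["t"]),"fwd",R[2],"up",-R[1])
im,d,W=cloud("wrist"); cv2.imwrite("pics/w1.png",im); np.save("w1.npy",W)
```

```text
cam [353.67328975 133.51611563 372.96549479] fwd [ 0.27708502 -0.08204516 -0.95733614] up [-0.91698742  0.27500451 -0.28897506]
```

View pics/w1.png

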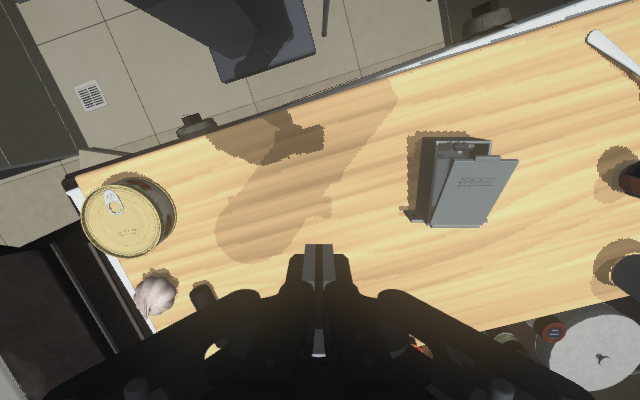

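The wrist view shows the box at (460,185). The ribbed cover spans about (430–518, 150–228), and the flange runs along the bottom near row 220. The cover hides the right side of the box.

Run:
```python
from h import *
W=np.load("w1.npy");im=cv2.imread("pics/w1.png")
print("board",W[250,380],W[100,460])
P=W[120:240,395:530];hsv=cv2.cvtColor(im,cv2.COLOR_BGR2HSV)[120:240,395:530]
g=np.isfinite(P).all(-1)&(hsv[...,1]<60)
for zl,zh in((28,50),(50,62),(62,75),(75,90),(90,105),(66,115)):
    Q=P[g&(P[...,2]>zl)&(P[...,2]<zh)]
    if len(Q)<5: continue
    r=cv2.minAreaRect(Q[:,:2].astype(np.float32));print(zl,zh,len(Q),[np.round(x,1) for x in r])
# cover plane
Q=P[g&(P[...,2]>72)&(P[...,2]<112)];c=np.median(Q,0)
for _ in range(4):
    c=Q.mean(0);n=np.linalg.svd(Q-c)[2][2];e=abs((Q-c)@n);Q=Q[e<2.5]
n*=np.sign(n[2]);print("n",n,"tilt",np.arccos(n[2]),"yaw",np.degrees(np.arctan2(n[1],n[0])),len(Q),Q[:,2].max())
r=cv2.minAreaRect(Q[:,:2].astype(np.float32));print([np.round(x,1) for x in r],np.round(cv2.boxPoints(r)))
```

```text
board [538.0899277  158.92430375  17.72589602] [389.5205282  283.44131733  17.56859332]
28 50 1042 [array([463.6, 244.1]), array([56. , 95.7]), np.float64(64.2)]
50 62 764 [array([466.2, 249.2]), array([83.4, 89.9]), np.float64(73.8)]
62 75 854 [array([466.8, 249.2]), array([56.1, 88.9]), np.float64(73.3)]
75 90 1296 [array([481.2, 244.9]), array([58.7, 33.3]), np.float64(67.1)]
90 105 1633 [array([452.5, 254.3]), array([57.4, 36.3]), np.float64(73.3)]
66 115 4264 [array([469.6, 249. ]), array([57.5, 83.6]), np.float64(72.9)]
n [ 0.45652513 -0.14131658  0.87841586] tilt 0.4982590973918647 yaw -17.199821704468285 3786 111.27676806448956
[array([466.6, 249.9]), array([57.5, 74.2]), np.float64(72.9)] [[423. 233.]
 [494. 212.]
 [511. 267.]
 [440. 288.]]
```

{"api": "drive_tool", "payload": {"rows": [[[0.41, 2.87, 0], [0, 0, 0], 1], [[0.41, 2.87, 0], [0, 0, 0], 1], [[0.41, 2.87, 0], [0, 0, 0], 1], [[0.41, 2.87, 0], [0, 0, 0], 1], [[0.41, 2.87, 0], [0, 0, 0.005], 1], [[0, 0, 2.5], [0, 0, 0], 1], [[0, 0, 3], [0, 0, 0], 1], [[0, 0, 3], [0, 0, 0], 1], [[0, 0, 2.5], [0, 0, 0], 1], [[0, 0, 0], [0, 0, 0], 1]]}}

```text
t: 3.4
ee_pos: [444.9, 252.4, 124.2]
orientation: [[-0.956, 0.295, -0.009], [0.295, 0.956, -0.007], [0.006, -0.01, -1.0]]
contact_force: [-0.5, 0.0, -0.3]
opening: 0.1
gripper_force: 0.0
```

{"api": "drive_tool", "payload": {"rows": [[[0, 0, 0.5], [0, 0, 0], 1], [[0, 0, 0.5], [0, 0, 0], 1], [[0, 0, 0.5], [0, 0, 0], 1], [[0, 0, 0.5], [0, 0, 0], 1], [[0, 0, 0.5], [0, 0, 0], 1], [[0, 0, 0.5], [0, 0, 0], 1], [[0, 0, 0.4], [0, 0, 0], 1]]}}

```text
t: 3.98
ee_pos: [447.9, 255.0, 95.2]
orientation: [[-0.956, 0.295, 0.0], [0.295, 0.956, 0.001], [-0.0, 0.001, -1.0]]
contact_force: [0.0, -0.2, 0.8]
opening: 0.2
gripper_force: 0.6
```

{"api": "drive_tool", "payload": {"rows": [[[0, 0, 0.3], [0, 0, 0], 1], [[0, 0, 0.3], [0, 0, 0], 1], [[0, 0, 0.3], [0, 0, 0], 1], [[0, 0, 0.3], [0, 0, 0], 1]]}}

```text
t: 4.32
ee_pos: [447.8, 255.1, 83.7]
orientation: [[-0.956, 0.294, 0.0], [0.294, 0.956, 0.0], [-0.0, 0.0, -1.0]]
contact_force: [-3.1, 0.4, 5.0]
opening: 0.0
gripper_force: 2.6
```

{"api": "drive_tool", "payload": {"rows": [[[0, 0, 0.2], [0, 0, 0], 1], [[0, 0, 0.2], [0, 0, 0], 1], [[0, 0, 0.2], [0, 0, 0], 1], [[0, 0, 0], [0, 0, 0], 1]]}}

```text
t: 4.65
ee_pos: [447.8, 254.9, 76.8]
orientation: [[-0.956, 0.295, -0.0], [0.295, 0.956, -0.0], [0.0, -0.0, -1.0]]
contact_force: [-0.5, 0.2, 2.6]
opening: 0.2
gripper_force: 0.8
```

{"api": "drive_tool", "payload": {"rows": [[[0, 0, 0.1], [0, 0, 0], 1], [[0, 0, 0.1], [0, 0, 0], 1], [[0, 0, 0], [0, 0, 0], 1]]}}

```text
t: 4.9
ee_pos: [447.9, 255.0, 75.8]
orientation: [[-0.956, 0.294, 0.0], [0.294, 0.956, -0.0], [-0.0, -0.0, -1.0]]
contact_force: [-3.2, 0.4, 5.6]
opening: 0.0
gripper_force: 2.9
```

{"api": "drive_tool", "payload": {"rows": [[[0, 0, 0.1], [0, 0, 0], 1], [[0, 0, 0.1], [0, 0, 0], 1], [[0, 0, 0], [0, 0, 0], 1]]}}

```text
t: 5.15
ee_pos: [447.9, 255.0, 75.1]
orientation: [[-0.956, 0.294, 0.001], [0.294, 0.956, -0.0], [-0.001, 0.0, -1.0]]
contact_force: [-5.9, -1.3, 14.4]
opening: -0.2
gripper_force: 7.3
```

{"api": "drive_tool", "payload": {"rows": [[[0, 0, 0.15], [0, 0, 0], 1], [[0, 0, 0], [0, 0, 0], 1], [[0, 0, -1.0], [0, 0, 0], 1], [[0, 0, -3.0], [0, 0, 0], 1], [[0, 0, -4.0], [0, 0, 0], 1], [[0, 0, -4.0], [0, 0, 0], 1], [[2, 0, -2.0], [0, 0, 0], 1], [[3, 0, 0], [0, 0, 0], -1], [[0, 0, 0], [0, 0, 0], -1], [[0, 0, 0], [0, 0, 0], -1]]}}

```text
t: 5.98
ee_pos: [399.2, 269.7, 212.2]
orientation: [[-0.956, 0.293, 0.0], [0.293, 0.956, 0.001], [-0.0, 0.001, -1.0]]
contact_force: [1.0, 0.2, -0.6]
opening: 36.0
gripper_force: 0.0
```

```bash
cat > box.py <<'E'
from h import *
import sys
n=sys.argv[1]
print(np.round(get_state()["ee_pos"],1))
for c in ("wrist","scene"):
    im,d,W=cloud(c); cv2.imwrite(f"pics/{n}{c}.png",im); np.save(f"{n}{c}.npy",W)
    hsv=cv2.cvtColor(im,cv2.COLOR_BGR2HSV)
    c0=np.array([466.5,249]); 
    g=np.isfinite(W).all(-1)&(hsv[...,1]<70)&(np.hypot(W[...,0]-c0[0],W[...,1]-c0[1])<62)
    for zl,zh in((28,50),(56,66),(64,72),(72,110)):
        Q=W[g&(W[...,2]>zl)&(W[...,2]<zh)]
        if len(Q)<5: continue
        r=cv2.minAreaRect(Q[:,:2].astype(np.float32));print(c,zl,zh,len(Q),[np.round(x,1) for x in r],Q[:,2].mean())
    Q=W[g&(W[...,2]>63)&(W[...,2]<74)]
    m=Q.mean(0);nn=np.linalg.svd(Q-m)[2][2];nn*=np.sign(nn[2]);print("top n",nn,m)
E
python3 box.py a
```

```text
[399.2 269.7 212.2]
wrist 28 50 533 [array([465.4, 250.5]), array([79.3, 87.4]), np.float64(73.1)] 39.406259418959934
wrist 56 66 176 [array([465.5, 250. ]), array([55.4, 92.4]), np.float64(73.3)] 61.17372732195202
wrist 64 72 4623 [array([465.2, 250.4]), array([56. , 93.1]), np.float64(73.1)] 68.06928629103223
top n [ 0.01466846 -0.00608918  0.99987387] [463.68821056 250.82134424  68.06928629]
scene 28 50 263 [array([464.7, 250.1]), array([78.9, 91. ]), np.float64(71.9)] 39.72060543048495
scene 56 66 104 [array([462.8, 251.6]), array([52.8, 86.9]), np.float64(74.0)] 60.48972250625335
scene 64 72 876 [array([463.4, 249. ]), array([56.4, 93.6]), np.float64(73.3)] 69.02339018843458
scene 72 110 10 [array([461.6, 263.1]), array([38.9, 84.8]), np.float64(83.9)] 72.46801056172806
top n [ 0.01401489 -0.00115891  0.99990112] [462.52053075 249.93418686  69.00598395]
```

View pics/awrist.png

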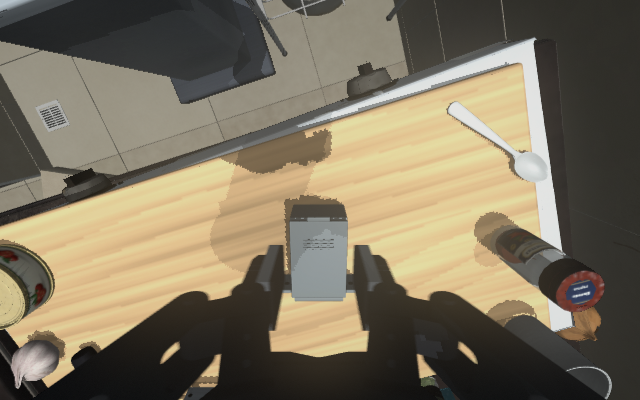

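The cover is latched: its tilt is about 0.015 rad and its top is level at z≈68. The box lies at (290–348, 205–300) in the image, centred between the jaws. Next is the grasp.

{"api": "drive_tool", "payload": {"rows": [[[-2.3, 0, 0], [0, 0, 0], -1], [[-2.3, 0, 0], [0, 0, 0], -1], [[-2.25, 0, 0], [0, 0, 0], -1], [[0, 0, 3], [0, 0, 0], -1], [[0, 0, 3.5], [0, 0, 0], -1], [[0, 0, 3.5], [0, 0, 0], -1], [[0, 0, 3], [0, 0, 0], -1], [[0, 0, 2], [0, 0, 0], -1], [[0, 0, 1], [0, 0, 0], -1], [[0, 0, 0], [0, 0, 0], -1]]}}

```text
t: 6.92
ee_pos: [464.8, 247.8, 48.8]
orientation: [[-0.955, 0.296, -0.005], [0.296, 0.955, -0.005], [0.003, -0.006, -1.0]]
contact_force: [-0.4, -0.5, -0.1]
opening: 85.5
gripper_force: 0.0
```

{"api": "drive_tool", "payload": {"rows": [[[0, 0, 1], [0, 0, 0], -1], [[0, 0, 0.7], [0, 0, 0], -1], [[0, 0, 0.5], [0, 0, 0], -1], [[0, 0, 0], [0, 0, 0], -1]]}}

```text
t: 7.25
ee_pos: [465.4, 249.3, 29.4]
orientation: [[-0.956, 0.295, -0.0], [0.295, 0.956, -0.0], [0.0, -0.0, -1.0]]
contact_force: [0.3, -0.1, 0.0]
opening: 85.8
gripper_force: 0.0
```

{"api": "drive_tool", "payload": {"rows": [[[0, 0, 0], [0, 0, 0], 0], [[0, 0, 0], [0, 0, 0], 0.2], [[0, 0, 0], [0, 0, 0], 0.5], [[0, 0, 0], [0, 0, 0], 1], [[0, 0, 0], [0, 0, 0], 1], [[0, 0, 0], [0, 0, 0], 1], [[0, 0, 0], [0, 0, 0], 1], [[0, 0, 0], [0, 0, 0], 1]]}}

```text
t: 7.92
ee_pos: [465.8, 249.7, 30.7]
orientation: [[-0.956, 0.294, 0.001], [0.294, 0.956, 0.001], [-0.001, 0.001, -1.0]]
contact_force: [-1.7, -0.2, 5.8]
opening: 55.4
gripper_force: 66.3
```

{"api": "drive_tool", "payload": {"rows": [[[0, 0, -0.5], [0, 0, 0], 1], [[0, 0, -1], [0, 0, 0], 1], [[0, 0, -1.5], [0, 0, 0], 1], [[0, 0, -1.5], [0, 0, 0], 1], [[0, 0, -0.5], [0, 0, 0], 1], [[0, 0, 0], [0, 0, 0], 1]]}}

```text
t: 8.42
ee_pos: [465.9, 249.9, 81.0]
orientation: [[-0.956, 0.295, 0.002], [0.295, 0.956, 0.002], [-0.001, 0.003, -1.0]]
contact_force: [0.6, -0.6, -6.0]
opening: 55.2
gripper_force: 65.4
```

```bash
cat > br.py <<'E'
from h import *
def edges(f,W,zlo,zhi,xlo,xhi):
    # f: yaw deg; coordinates in bracket axes about (618,68)
    a=np.radians(f);ex=np.array([np.cos(a),np.sin(a)]);ey=np.array([-ex[1],ex[0]])
    P=W[np.isfinite(W).all(-1)];q=P[:,:2]-[618,68];X=q@ex;Y=q@ey
    k=(P[:,2]>zlo)&(P[:,2]<zhi)&(X>xlo)&(X<xhi)&(abs(Y)<60)
    return X[k],Y[k],P[k]
E
python3 - <<'E'
from br import *
for n,W in(("scene",np.mean([cloud("scene")[2] for _ in range(4)],0)),("side",np.load("side0.npy"))):
    X,Y,P=edges(-17,W,35,72,-8,6)     # plate front
    k=(abs(Y)<38)
    for _ in range(4):
        c=np.polyfit(Y[k],X[k],1);e=X-np.polyval(c,Y);k=(abs(Y)<38)&(abs(e)<1.5)
    print(n,"plate face: n",k.sum(),"X0",c[1],"yaw",-17-np.degrees(np.arctan(c[0])),"Y range",np.percentile(Y,[1,2,98,99]))
    X,Y,P=edges(-17,W,77,90,15,50); print("upright top X",np.percentile(X,[2,50,98]),"Y",np.percentile(Y,[1,2,98,99]),P[:,2].mean(), len(X)); c=np.polyfit(Y,X,1);print("yaw",-17-np.degrees(np.arctan(c[0])))
    X,Y,P=edges(-17,W,70,78,-8,12); print("plate top X",np.percentile(X,[2,50,98]),"Y",np.percentile(Y,[2,98]),len(X)); c=np.polyfit(Y,X,1);print("yaw",-17-np.degrees(np.arctan(c[0])))
E
```

```text
scene plate face: n 248 X0 3.797992554979302 yaw -17.094602444057976 Y range [-40.42103513 -39.50967437  25.77536601  25.94326854]Traceback (most recent call last):
  File "<stdin>", line 8, in <module>
    return _quantile_unchecked(
        a, q, axis, out, overwrite_input, method, keepdims, weights)
    return _ureduce(a,
                    func=_quantile_ureduce_func,
    ...<5 lines>...
                    overwrite_input=overwrite_input,
                    method=method)
    r = func(a, **kwargs)
    result = _quantile(arr,
                       quantiles=q,
    ...<2 lines>...
                       out=out,
                       weights=wgt)
    slices_having_nans = np.isnan(arr[-1, ...])
                                  ~~~^^^^^^^^^
IndexError: index -1 is out of bounds for axis 0 with size 0
```

Run:
```python
from br import *
for n,W in(("scene",np.load("scene0.npy")),("side",np.load("side0.npy"))):
    for nm,z0,z1,x0,x1 in(("face",32,70,-8,8),("plate top",71,77,-6,14),("upright top",80,90,15,60),("upright rear",40,90,15,60)):
        X,Y,P=edges(-17,W,z0,z1,x0,x1)
        if len(X)<12: print(n,nm,len(X));continue
        k=abs(Y)<38
        for _ in range(4):
            c=np.polyfit(Y[k],X[k],1);k=(abs(Y)<38)&(abs(X-np.polyval(c,Y))<3)
        print(n,nm,len(X),"X0 %.1f yaw %.2f"%(c[1],-17-np.degrees(np.arctan(-c[0])) if 0 else -17-np.degrees(np.arctan(c[0]))),"X",np.round(np.percentile(X,[2,50,98]),1),"Y",np.round(np.percentile(Y,[0,1,3,97,99,100]),1),P[:,2].mean().round(1))
```

```text
scene face 389 X0 3.8 yaw -17.16 X [1.  3.7 6.7] Y [-41.5 -40.  -38.6  41.   41.6  43. ] 51.1
scene plate top 89 X0 4.3 yaw -17.02 X [1.  4.8 9.8] Y [-41.  -40.1 -38.8  40.3  41.7  42.3] 74.1
scene upright top 101 X0 37.4 yaw -17.93 X [33.3 37.6 43.5] Y [-48.7 -47.9 -46.5  47.   49.2  49.7] 83.3
scene upright rear 464 X0 36.9 yaw -18.13 X [30.  37.  41.9] Y [-49.8 -48.7 -46.5  49.2  50.   50.2] 69.3
side face 0
side plate top 110 X0 12.1 yaw -17.30 X [ 5.9 11.8 13.8] Y [-40.7 -40.4 -38.7  38.8  40.2  41.9] 74.4
side upright top 172 X0 45.3 yaw -17.31 X [39.8 45.3 49. ] Y [-48.7 -48.4 -46.5  47.2  49.4  50.1] 83.5
side upright rear 512 X0 45.7 yaw -17.13 X [39.5 45.6 52.8] Y [-49.  -48.8 -47.5  44.3  48.2  50.9] 74.8
```

{"api": "drive_tool", "payload": {"rows": [[[-0.7, -0.65, 0], [0, 0, 0], 1], [[-1.6, -1.5, 0], [0, 0, 0], 1], [[-1.6, -1.5, 0], [0, 0, 0], 1], [[-1.6, -1.5, 0], [0, 0, 0], 1], [[-1.6, -1.5, 0], [0, 0, 0], 1], [[-1.6, -1.5, 0], [0, 0, 0], 1], [[-1.6, -1.5, 0], [0, 0, 0], 1], [[-1.6, -1.5, 0], [0, 0, 0], 1], [[-1.5, -1.4, 0], [0, 0, 0.003], 1], [[-0.3, -0.2, 0], [0, 0, 0.003], 1]]}}

```text
t: 9.45
ee_pos: [559.5, 84.1, 78.8]
orientation: [[-0.953, 0.304, -0.002], [0.304, 0.953, -0.001], [0.001, -0.002, -1.0]]
contact_force: [0.3, -0.6, -6.1]
opening: 55.0
gripper_force: 65.4
```

{"api": "drive_tool", "payload": {"rows": [[[0, 0, 1], [0, 0, 0], 1], [[0, 0, 1.5], [0, 0, 0], 1], [[0, 0, 1], [0, 0, 0], 1], [[0, 0, 0.7], [0, 0, 0], 1], [[0, 0, 0.3], [0, 0, 0], 1], [[0, 0, 0], [0, 0, 0], 1]]}}

```text
t: 9.95
ee_pos: [558.1, 87.4, 33.6]
orientation: [[-0.954, 0.3, -0.002], [0.3, 0.954, -0.001], [0.002, -0.002, -1.0]]
contact_force: [-0.0, 1.0, -5.4]
opening: 55.4
gripper_force: 65.4
```

Run:
```python
from br import *
for n in("scene","side"):
    im,d,W=cloud(n); np.save(f"b{n}.npy",W)
    cv2.imwrite(f"b{n}.png",im)
a=cv2.imread("bscene.png");b=cv2.imread("bside.png")
A=cv2.resize(a[150:250,290:380],None,fx=4,fy=4,interpolation=2)
B=cv2.resize(b[200:300,270:370],None,fx=4,fy=4,interpolation=2)
cv2.imwrite("pics/crop1.png",cv2.hconcat([A,B]))
```

```text
(no output)
```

View pics/crop1.png

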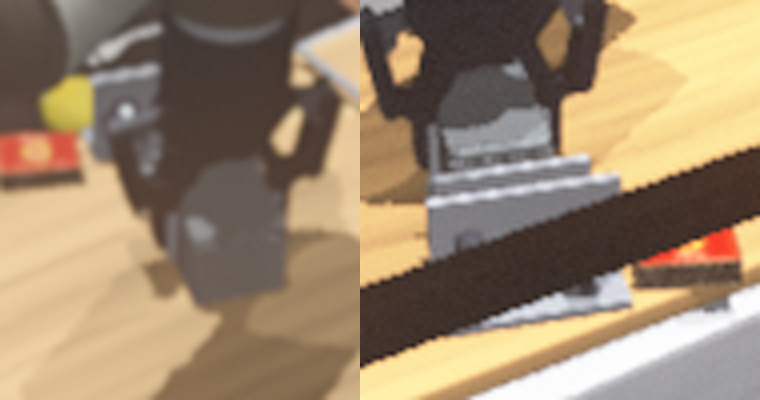

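In the scene view the arm hides most of the plate. The side crop shows the box's top edge just in front of the plate's top edge, about rows 110–190 of that crop. I can compare the lateral positions of the two there.

Run:
```python
from br import *
W=np.load("bside.npy");im=cv2.imread("bside.png");s=im.max(-1).astype(int)-im.min(-1)
def rep(nm,m):
    X,Y,z=m
    print(nm,len(X),"X",np.round(np.percentile(X,[2,50,98]),1),"Y",np.round(np.percentile(Y,[0,1,3,50,97,99,100]),1),"z",np.round(np.percentile(z,[2,98]),1))
for n in("side","scene"):
    W=np.load(f"b{n}.npy")
    for nm,z0,z1,x0,x1 in(("box top",63,73,-110,-4),("flange strip",30,62,-40,-2),("plate top",71,77,-4,18),("upright top",80,90,24,60),("box lower",25,62,-115,-12)):
        X,Y,P=edges(-17.2,W,z0,z1,x0,x1)
        if len(X)>5: rep(n+" "+nm,(X,Y,P[:,2]))
# side view row-wise y extents of box top: bins in X
X,Y,P=edges(-17.2,np.load("bside.npy"),63,73,-110,-4)
for a in range(-70,-5,6):
    k=(X>a)&(X<a+6)
    if k.sum()>3: print(a,k.sum(),np.round([Y[k].min(),Y[k].max()],1))
```

```text
side box top 337 X [-76.3 -33.  -11.4] Y [-43.3 -39.3 -35.1  -0.4  34.1  40.7  44. ] z [63.3 73. ]
side flange strip 19 X [-38.9 -15.9 -13.1] Y [-40.2 -40.2 -40.2 -27.1   9.7  10.5  10.9] z [48.3 61.7]
side plate top 123 X [ 7.  11.6 15.4] Y [-40.5 -39.3 -38.3   0.9  39.8  41.5  42.4] z [71.2 76.8]
side upright top 166 X [39.6 45.  48.3] Y [-48.  -47.5 -45.3  -0.6  46.4  49.7  50.6] z [80.3 86. ]
side box lower 111 X [-63.8 -52.7 -13.9] Y [-40.2 -40.2 -40.1 -30.   41.2  41.8  42.2] z [37.4 61.4]
scene box top 360 X [-108.8  -78.5  -44.4] Y [-50.9 -34.2 -29.5   0.2  34.3  39.9  44.7] z [63.7 72.9]
scene flange strip 12 X [-22.2 -20.8 -15.8] Y [-41.8 -41.8 -41.7  28.3  34.4  34.8  35. ] z [42.  60.3]
scene upright top 46 X [33.2 38.4 42.8] Y [ 7.7  8.3  9.2 30.5 49.3 49.7 49.9] z [80.2 86.1]
scene box lower 404 X [-109.6 -106.2  -21.8] Y [-41.8 -40.6 -37.7  10.8  40.2  40.9  41.7] z [26.1 61.3]
-70 9 [-40.2  28.6]
-64 16 [-40.8  30.1]
-58 41 [-43.3  44. ]
-52 42 [-37.8  41.3]
-46 15 [-26.   26.4]
-40 22 [-27.1  28.6]
-34 26 [-24.9  28. ]
-28 32 [-27.1  26.9]
-22 31 [-27.3  27.4]
-16 84 [-26.9  27.7]
```

{"api": "drive_tool", "payload": {"rows": [[[0, 0.06, 0.1], [0, 0, -0.004], 1], [[0, 0, 0.1], [0, 0, 0], 1], [[0, 0, 0.05], [0, 0, 0], 1], [[0, 0, 0], [0, 0, 0], 1], [[0, 0, 0], [0, 0, 0], 1]]}}

```text
t: 10.47
ee_pos: [559.1, 87.8, 32.5]
orientation: [[-0.955, 0.297, 0.0], [0.297, 0.955, 0.0], [-0.0, 0.0, -1.0]]
contact_force: [0.6, -1.5, -5.1]
opening: 55.1
gripper_force: 65.4
```

{"api": "drive_tool", "payload": {"rows": [[[0, 0, 0.1], [0, 0, 0], 1], [[0, 0, 0.05], [0, 0, 0], 1], [[0, 0, 0], [0, 0, 0], 1], [[0, 0, 0], [0, 0, 0], 1]]}}

```text
t: 10.8
ee_pos: [559.0, 87.8, 30.8]
orientation: [[-0.955, 0.297, -0.0], [0.297, 0.955, -0.0], [-0.0, -0.0, -1.0]]
contact_force: [0.2, -0.5, -5.8]
opening: 55.2
gripper_force: 65.6
```

{"api": "drive_tool", "payload": {"rows": [[[0, 0, 0.05], [0, 0, 0], 1], [[0, 0, 0.05], [0, 0, 0], 1], [[0, 0, 0], [0, 0, 0], 1], [[0, 0, 0], [0, 0, 0], 1]]}}

```text
t: 11.13
ee_pos: [559.1, 87.8, 30.7]
orientation: [[-0.955, 0.296, 0.0], [0.296, 0.955, 0.0], [-0.0, 0.0, -1.0]]
contact_force: [-4.7, -1.2, 4.5]
opening: 55.2
gripper_force: 66.4
```

{"api": "drive_tool", "payload": {"rows": [[[0, 0, -0.03], [0, 0, 0], 1], [[-0.2, 0, 0], [0, 0, 0], 1], [[-0.2, 0, 0], [0, 0, 0], 1], [[-0.2, 0, 0], [0, 0, 0], 1], [[-0.2, 0, 0], [0, 0, 0], 1], [[-0.2, 0, 0], [0, 0, 0], 1], [[0, 0, 0], [0, 0, 0], 1]]}}

```text
t: 11.72
ee_pos: [569.0, 85.1, 30.7]
orientation: [[-0.955, 0.296, 0.001], [0.296, 0.955, 0.0], [-0.001, 0.0, -1.0]]
contact_force: [-3.3, 1.2, 4.9]
opening: 55.2
gripper_force: 66.6
```

{"api": "drive_tool", "payload": {"rows": [[[0, 0, -0.03], [0, 0, 0], 1], [[-0.1, 0, 0], [0, 0, 0], 1], [[-0.1, 0, 0], [0, 0, 0], 1], [[-0.1, 0, 0], [0, 0, 0], 1], [[-0.1, 0, 0], [0, 0, 0], 1], [[0, 0, 0], [0, 0, 0], 1]]}}

```text
t: 12.22
ee_pos: [572.5, 83.8, 30.7]
orientation: [[-0.955, 0.296, 0.0], [0.296, 0.955, 0.0], [-0.0, 0.0, -1.0]]
contact_force: [-4.1, 0.5, 5.2]
opening: 55.5
gripper_force: 66.6
```

{"api": "drive_tool", "payload": {"rows": [[[0, 0, -0.05], [0, 0, 0], 1], [[-0.1, 0, 0], [0, 0, 0], 1], [[-0.1, 0, 0], [0, 0, 0], 1], [[-0.1, 0, 0], [0, 0, 0], 1], [[-0.1, 0, 0], [0, 0, 0], 1], [[0, 0, 0], [0, 0, 0], 1]]}}

```text
t: 12.72
ee_pos: [576.5, 82.3, 30.7]
orientation: [[-0.955, 0.297, 0.0], [0.297, 0.955, -0.0], [-0.0, 0.0, -1.0]]
contact_force: [-3.1, 0.6, 0.1]
opening: 55.3
gripper_force: 66.1
```

{"api": "drive_tool", "payload": {"rows": [[[-0.1, 0, 0], [0, 0, 0], 1], [[-0.1, 0, 0], [0, 0, 0], 1], [[-0.1, 0, 0], [0, 0, 0], 1], [[0, 0, 0], [0, 0, 0], 1]]}}

```text
t: 13.05
ee_pos: [579.1, 81.4, 30.7]
orientation: [[-0.955, 0.297, -0.0], [0.297, 0.955, -0.0], [0.0, -0.0, -1.0]]
contact_force: [-1.5, 1.2, -0.5]
opening: 55.5
gripper_force: 66.2
```

{"api": "drive_tool", "payload": {"rows": [[[-0.1, 0, 0], [0, 0, 0], 1], [[-0.1, 0, 0], [0, 0, 0], 1], [[-0.1, 0, 0], [0, 0, 0], 1], [[0, 0, 0], [0, 0, 0], 1]]}}

```text
t: 13.38
ee_pos: [581.3, 80.7, 30.7]
orientation: [[-0.955, 0.297, -0.001], [0.297, 0.955, -0.0], [0.001, -0.0, -1.0]]
contact_force: [-5.5, 2.0, 1.8]
opening: 55.4
gripper_force: 66.1
```

{"api": "drive_tool", "payload": {"rows": [[[-0.1, 0, 0], [0, 0, 0], 1], [[-0.1, 0, 0], [0, 0, 0], 1], [[-0.1, 0, 0], [0, 0, 0], 1], [[0, 0, 0], [0, 0, 0], 1], [[0, 0, 0], [0, 0, 0], 1]]}}

```text
t: 13.8
ee_pos: [583.4, 80.0, 30.8]
orientation: [[-0.955, 0.297, -0.003], [0.297, 0.955, 0.0], [0.003, -0.001, -1.0]]
contact_force: [-7.4, 3.2, 1.9]
opening: 55.4
gripper_force: 66.3
```

{"api": "drive_tool", "payload": {"rows": [[[-0.1, 0, 0], [0, 0, 0], 1], [[-0.1, 0, 0], [0, 0, 0], 1], [[-0.1, 0, 0], [0, 0, 0], 1], [[0, 0, 0], [0, 0, 0], 1], [[0, 0, 0], [0, 0, 0], 1]]}}

```text
t: 14.22
ee_pos: [585.5, 79.4, 30.8]
orientation: [[-0.955, 0.298, -0.004], [0.298, 0.955, 0.0], [0.004, -0.001, -1.0]]
contact_force: [-9.2, 6.0, 4.7]
opening: 55.6
gripper_force: 66.5
```

Run:
```python
from br import *
for n in("side","scene"):
    im,d,W=cloud(n); np.save(f"c{n}.npy",W); cv2.imwrite(f"c{n}.png",im)
    for nm,z0,z1,x0,x1 in(("box top",63,72,-35,6),("ears/plate",28,60,-8,22),("plate top",72,77,2,24),("upright top",80,90,24,60)):
        X,Y,P=edges(-17.2,W,z0,z1,x0,x1)
        if len(X)>5: print(n,nm,len(X),"X",np.round(np.percentile(X,[2,50,98]),1),"Y",np.round(np.percentile(Y,[0,1,3,97,99,100]),1))
print(np.round(get_state()["moment"],2),np.round(get_state()["contact_force"],1))
a=cv2.imread("cscene.png");b=cv2.imread("cside.png")
A=cv2.resize(a[150:230,300:370],None,fx=5,fy=5,interpolation=2)
B=cv2.resize(b[210:290,280:360],None,fx=5,fy=5,interpolation=2)
cv2.imwrite("pics/crop2.png",cv2.hconcat([A,B]))
```

```text
side box top 315 X [-33.4 -17.4   3.8] Y [-45.4 -41.2 -36.8  36.5  44.4  49.2]
side plate top 105 X [14.  19.7 22.3] Y [-40.5 -39.7 -38.   40.7  42.   43. ]
side upright top 167 X [40.  45.  48.1] Y [-48.7 -48.2 -46.2  46.5  48.7  50.3]
scene box top 90 X [-34.1 -27.1 -14.4] Y [-29.9 -29.5 -27.8  15.6  20.3  28.3]
scene ears/plate 20 X [ 4.1  8.5 13.7] Y [-41.6 -41.6 -41.5  35.3  35.3  35.3]
scene plate top 7 X [10.3 13.4 14.4] Y [23.  23.1 23.2 30.5 30.8 30.9]
scene upright top 28 X [35.2 38.1 43.4] Y [21.4 22.1 23.5 49.5 49.6 49.7]
[ 1.6   2.29 -0.09] [-9.5  5.9  4.7]
```

View pics/crop2.png

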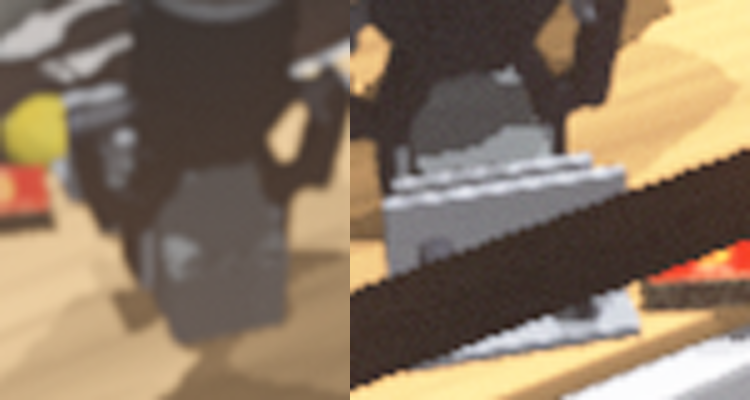

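The side view shows the box top meeting the plate, which has moved back about 8 mm. The lateral centres agree: plate about 1.1 mm, box about 1 mm. About 4 mm of travel remains.

{"api": "drive_tool", "payload": {"rows": [[[-0.1, 0, 0], [0, -0.001, 0], 1], [[-0.1, 0, 0], [0, -0.001, 0], 1], [[-0.1, 0, 0], [0, -0.001, 0], 1], [[-0.05, 0, 0], [0, 0, 0], 1], [[0, 0, 0], [0, 0, 0], 1], [[0, 0, 0], [0, 0, 0], 1], [[0, 0, 0], [0, 0, 0], 1]]}}

```text
t: 14.9
ee_pos: [587.6, 78.6, 30.8]
orientation: [[-0.955, 0.298, -0.004], [0.298, 0.955, -0.001], [0.003, -0.002, -1.0]]
contact_force: [-13.6, 7.7, 7.0]
opening: 55.5
gripper_force: 66.8
```

```bash
cat > chk.py <<'E'
from br import *
im,d,W=cloud("side")
for nm,z0,z1,x0,x1 in(("plate top",72,77,2,30),("upright top",80,90,30,60),("box top",63,71,-14,6)):
    X,Y,P=edges(-17.2,W,z0,z1,x0,x1)
    c=np.polyfit(Y,X,1)
    print(nm,len(X),"X",np.round(np.percentile(X,[2,50,98]),1),"Y",np.round(np.percentile(Y,[0,1,3,97,99,100]),1),"yaw %.2f"%(-17.2-np.degrees(np.arctan(c[0]))))
s=get_state();f=s["contact_force"];q=s["ee_pos"][:2]-[618,68];print("push",-(f[0]*.955-f[1]*.296),"lat",f[0]*.296+f[1]*.955,"fz",f[2],"X",q@[.955,-.296],"Y",q@[.296,.955],s["orientation"].round(4)[2],np.round(s["qvel"],2))
E
python3 chk.py
```

```text
plate top 105 X [16.9 21.6 24.1] Y [-40.8 -40.4 -38.7  39.4  41.7  41.9] yaw -17.64
upright top 171 X [40.1 45.  48.2] Y [-48.1 -47.9 -46.2  47.6  49.   50.9] yaw -17.81
box top 129 X [-13.   -3.4   5. ] Y [-26.9 -26.6 -25.7  27.5  28.1  28.5] yaw -16.72
push 14.80611270479281 lat 3.6264241487340585 fz 7.2652136256899755 X -32.206068063374886 Y 1.13891894790712 [ 0.0032 -0.0018 -1.    ] [ 0.03  0.01  0.   -0.06 -0.02  0.07]
```

{"api": "drive_tool", "payload": {"rows": [[[-0.1, 0, -0.03], [0, -0.001, 0], 1], [[-0.1, 0, -0.02], [0, -0.001, 0], 1], [[0, 0, 0], [0, 0, 0], 1], [[0, 0, 0], [0, 0, 0], 1], [[0, 0, 0], [0, 0, 0], 1]]}}

```text
t: 15.37
ee_pos: [589.1, 78.1, 30.8]
orientation: [[-0.955, 0.298, -0.003], [0.298, 0.955, -0.001], [0.002, -0.002, -1.0]]
contact_force: [-13.2, 8.3, 5.1]
opening: 55.4
gripper_force: 66.8
```

```bash
python3 chk.py
```

```text
plate top 91 X [17.1 22.5 25.4] Y [-40.7 -39.  -38.4  38.9  40.2  41.5] yaw -17.01
upright top 167 X [39.7 45.  48.3] Y [-48.4 -48.1 -46.4  47.3  49.1  51. ] yaw -17.52
box top 138 X [-13.5  -3.3   5.4] Y [-27.4 -26.9 -25.4  27.   28.1  28.5] yaw -16.84
push 14.542010977304132 lat 3.9559753106682756 fz 4.160223353024987 X -30.629551257699955 Y 1.1010087716931258 [ 0.0021 -0.002  -1.    ] [-0.04  0.09  0.    0.06  0.02 -0.03]
```

{"api": "drive_tool", "payload": {"rows": [[[0, 0, -0.04], [0, 0, 0], 1], [[0, 0, 0], [0, 0, 0], 1], [[0, 0, 0], [0, 0, 0], 1], [[0, 0, 0], [0, 0, 0], 1], [[0, 0, 0], [0, 0, 0], 1], [[0, 0, 0], [0, 0, 0], 1], [[0, 0, 0], [0, 0, 0], 1]]}}

```text
t: 16.0
ee_pos: [589.1, 78.1, 30.8]
orientation: [[-0.955, 0.298, -0.003], [0.298, 0.955, -0.001], [0.002, -0.002, -1.0]]
contact_force: [-12.2, 8.1, 3.8]
opening: 55.4
gripper_force: 66.3
```

```bash
python3 chk.py
```

```text
plate top 89 X [17.3 22.2 26. ] Y [-40.6 -40.5 -38.6  39.4  40.9  42.2] yaw -18.00
upright top 163 X [40.  44.7 47.7] Y [-48.2 -47.5 -45.9  47.   49.6  50.7] yaw -17.28
box top 144 X [-13.2  -3.2   5.4] Y [-27.2 -26.9 -25.9  27.4  28.1  28.7] yaw -17.33
push 14.508606298731952 lat 3.5879810011718285 fz 3.8436633635538575 X -30.63651801619929 Y 1.1286861479293064 [ 0.0022 -0.002  -1.    ] [-0.03 -0.03  0.01 -0.08  0.05  0.01]
```

```bash
python3 -c "
from rig import manip
print(manip.hand_in())"
```

```text
the job is handed in; nothing more can be done
None
```

I handed the job in with the cover latched shut and the box gripped, standing on the board with its flange against the plate. By my measurements the plate is held back 11–12 mm and the side edges line up to about 1 mm. The wrist reads 14.5 N, about 3 N of it likely board friction. I have seen no verdict.

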